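Load two dose tins into the spring-loaded dispenser

ROBOT

A 6-joint arm with a two-finger parallel gripper is mounted at the origin on the work surface. World frame = base frame: x ahead of the robot, y to its left, z up, the work surface at z = 0. Lengths are in m, angles in rad, forces in N, time in s.
With the tool pointing down it reaches from about 0.275 to 0.75 m from the base axis. Payload 10.2 kg.
Tool frame: the origin (TCP) lies on the front face of the gripper's body, between the roots of the fingers; the fingertips stand 73 mm ahead of it and the grasp point (between the pads) lies 54 mm ahead of it (r.finger_overhang is the distance from the TCP to the fingertips, in m); z points along the fingers, y is the direction in which the jaws open and shut (so a half turn about z gives the same grasp; the last joint's range is limited). The gripper opens to 85 mm and grips with 20 to 120 N. Pads are 22 mm wide; open, the fingers measure 114 mm over their backs; the gripper's body (76 mm by 85 mm) begins 54 mm behind the grasp point. The pads swing forward as they close: fully open they stand 13 mm farther back than shut.
Start: joints at [-1.512, 0.313, 1.498, -0, 1.331, -0.223], TCP at [0.146, -0.504, 0.304] pointing down, gripper open.
Joint ranges: [-2.94, 2.94], [-0.97, 2.17], [0.19, 2.56], [-1.23, 4.37], [0.02, 3.11], [-2.88, 2.88]. Speed limits (rad/s): [2.39, 2.39, 3.01, 3.14, 3.14, 3.14].

INTERFACE

Orientations are given as [roll, pitch, yaw] about the fixed x, y, z axes, in that order (R = Rz(yaw) Ry(pitch) Rx(roll)).
In Python, from cell import r, viewer, finish_job gives the robot as it stands.
- The arm moves only by the tool drive_tool, never from a script. Its argument "targets" is a list of rows, each a list of 4 numbers: the shift along the world's x, y, z in units of 20 mm (1.0 is 20 mm), then the turn about the world's z in units of 0.08 rad (1.0 is 0.08 rad). In form: [[tx, ty, tz, twist], ...]. A call has 1 to 8 rows; each row shifts and turns the commanded pose from where the row before left it; what a row does not reach is not made up. A row lasts 1/12 s, in which the tool goes at most 41.7 mm and 7.16 degrees, less where a joint would pass 70% of its speed; a pose out of reach is approached as far as the arm can. A call with a number of a shift or a turn outside -1 to 1 is refused whole. A call with a gripper value outside its range is refused whole. "claw" is the opening, from -1 (shut) to 1 (fully open), set as the call begins (left out, the last holds). The fingers move at their own pace and stop on an object; "newtons" is the grip in N (left out, the last holds). Time passes only in rows, so rows that do not move let the fingers close. It gives the time, the measured TCP pose, the force and the opening at its end, in the units of the state.
- r.sense(): the state, without advancing time (a new reading comes with each control period).
- viewer.snapshot(name): name is "scene" or "top" or "wrist"; returns the picture (384x512x3 uint8, red, green, blue); there is no depth.
- viewer.camera_model(name): a dict with "camera_matrix" (3x3 intrinsics, pixels), "rvec" (rotation vector, rad) and "tvec" (3), from world to camera coordinates, as OpenCV has them; the wrist camera has in their place "T_tool_cam" (4x4, takes a point from camera to tool coordinates, whose origin is the TCP and whose axes are the flange's). Camera axes: x right, y down, z forward; pixel columns grow to the right and rows downward; lengths in m; the calibration is good to about 2 mm. A picture is of the moment at which its call begins: read the wrist's pose just before it. camera_model takes no time and is no camera call.
- finish_job(): hands the job in, once; it reports no verdict.
The state is a dict: "t": time; "joint_pos": joint angles; "dq": joint speeds; "effort": joint torques, N m; "ee_pos": TCP position; "eef_rot": TCP orientation; "force": force on the tool from outside, world axes, zero at the start; "wrist_torque": the same for the moment, N m; "opening": finger opening in m.
Only numpy, scipy, OpenCV 4.12 (cv2) and the standard library are available. Lean on these libraries where they do the work, as an engineer would, in place of code of your own. Each camera call takes 0.05 s, during which the arm holds its last target.

TASK

Load the two narrow steel dose tins into the empty spring-loaded tin dispenser, one at a time: set a tin foot down in the mouth, press it straight down until the lips snap out over its lid and let go, then do the same with the second. Press gently and by feel, because with two tins in it the dispenser is almost at the bottom of its travel and the tins dent if they are rammed against its bottom. Leave everything else on the counter where it is.

Things in the scene. Friction and masses are not known exactly. Their poses are not given: they have to be found in the camera images.
- dispenser: tin dispenser fixed to the counter: upright aluminium tube, outside diameter 63, on a round foot 90 wide, 8 thick. Bore 54.4 wide, open at the top, rim 108 above the counter. Never load tube or rim with more than 30 N. Origin: centre of the foot's underside on the bore axis, z up, +x and -x towards the two lips
- mouth (a point): centre of the mouth, on the bore axis at rim height. Two light ball catches 6 mm below the rim (dispenser's +y and -y sides, about 1.5 N) hold a tin ready, its foot 12 mm inside and its lid 17 to 18 mm above the rim. Pressed on until its lid is below the lips, the tin is held there; let go sooner, the spring lifts it out again
- lip_zone (a point): on the bore axis 16 mm below the rim: mid-range of two flat sprung steel lips, 20 wide, 4 thick, 4 mm into the bore, pushed outwards with about 6 N. Lips, follower and stop are set in height as one and the setting is not measured: lip tops lie 10 to 22 mm below the rim, to be felt (lid 32 to 44 mm below its ready height to snap in). Fixed point
- well (a point): on the bore axis 40 mm above the counter. Spring-loaded follower plate, 40 wide: just under the lips when empty, pushes up with about 4 N there, 6 N one tin down, 8 N two tins down. 1 mm past where the second tin snaps in, the stack meets a stiff rubber stop, 20 N per mm. Tins pressed together with over 25 N get dented. Fixed point
- tin_a: first narrow tin, closed plain steel dose tin, a solid short drum of diameter 52 and height 30, standing upright; its lid and wall are smooth, and the lowest 8 mm tapers to a foot of diameter 41. It weighs 50 to 100 g. Origin: centre of its underside, z up out of the lid
- tin_b: second narrow tin, closed plain steel dose tin, a solid short drum of diameter 52 and height 30, standing upright; its lid and wall are smooth, and the lowest 8 mm tapers to a foot of diameter 41. It weighs 50 to 100 g. Origin: centre of its underside, z up out of the lid
- tin_wide: wide tin of the same plain steel, diameter 72, height 24: too wide for the dispenser; to be left alone. Origin: centre of its underside
- canister: glass canister with wooden cap, diameter 90, height 130, to be left alone. Origin: centre of its underside
- red_lid: red silicone lid, diameter 100, height 21, lying flat, to be left alone. Origin: centre of its underside
- grinder_knob: turned wooden grinder knob, diameter 38, height 39, to be left alone. Origin: centre of its underside
- tamper: dark steel coffee tamper standing on its base, diameter 58, height 84, to be left alone. Origin: centre of its underside
- brush: small grinder brush lying flat, about 150 long, to be left alone. Origin: on its underside, near its middle

How it is judged:
By the outcome, as a careful person would: the job done as asked, in the order asked, and still so for the second after the job is handed in, with the robot touching nothing.
It also fails if it takes over 72 s, if anything falls off the work surface, if the arm or the gripper's body presses on something with over 40 N, if the wrist force passes 120 N, or if a joint passes its speed limit or range.

## Working session

There is one attempt and no reset: what is moved stays moved. The work goes in short steps, Python scripts to look and compute and a tool call to move; the robot and the scene stay as the last step left them, time stands still between calls to the robot, and variables do not carry over. Pictures are saved under pics/ and viewed, and the job is handed in when it is done.

Besides the shell and the picture viewer there is one more tool, called after ">>>" by a JSON object that holds its "op" and its "data", one argument or row to a line. drive_tool: Moves the arm, as the interface text tells. Shifts and turns lie within -1 to 1; 1 stands for 20 mm of shift or 0.08 rad of turn. Its arguments: {"type":"object","properties":{"targets":{"type":"array"},"claw":{"type":"number"},"newtons":{"type":"number"}},"required":["targets"]}

```bash
ls; mkdir -p pics
python3 - <<'E'
from cell import r, viewer
import cv2,numpy as np
s=r.sense();print({k:np.round(v,3).tolist() for k,v in s.items()})
for n in ["scene","top","wrist"]:
    im=viewer.snapshot(n);cv2.imwrite(f"pics/{n}0.png",im[:,:,::-1]);m=viewer.camera_model(n);print(n,{k:np.round(v,4).tolist() for k,v in m.items()})
E
```

```text
pics
{'t': 0.0, 'joint_pos': [-1.512, 0.313, 1.498, -0.0, 1.331, -0.223], 'dq': [0.001, 0.002, 0.0, 0.0, -0.0, -0.001], 'effort': [-0.0, -41.226, -25.974, -0.0, 0.004, -0.0], 'ee_pos': [0.146, -0.504, 0.303], 'eef_rot': [-3.14, -0.0, 0.282], 'force': [-1.433, 0.107, 1.06], 'wrist_torque': [0.061, -0.048, 0.008], 'opening': 0.085}
scene {'camera_matrix': [[479.036, 0.0, 253.9461], [0.0, 479.036, 202.3647], [0.0, 0.0, 1.0]], 'rvec': [1.537, 1.9984, -0.8522], 'tvec': [0.1222, -0.3232, 1.6675]}
top {'camera_matrix': [[395.5308, 0.0, 256.4557], [0.0, 395.5308, 190.8107], [0.0, 0.0, 1.0]], 'rvec': [2.1352, -2.1825, 0.1454], 'tvec': [0.0223, 0.5717, 1.3253]}
wrist {'camera_matrix': [[326.97, 0.0, 250.6422], [0.0, 326.97, 185.6626], [0.0, 0.0, 1.0]], 'T_tool_cam': [[0.0002, -0.9489, -0.3155, 0.0809], [1.0, -0.0, 0.0008, 0.0006], [-0.0007, -0.3155, 0.9489, -0.0692], [0.0, 0.0, 0.0, 1.0]]}
```

View pics/scene0.png

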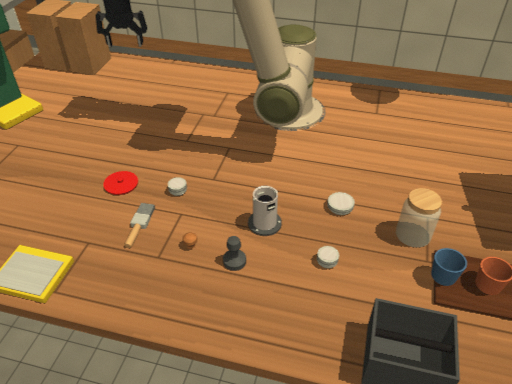

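View pics/top0.png

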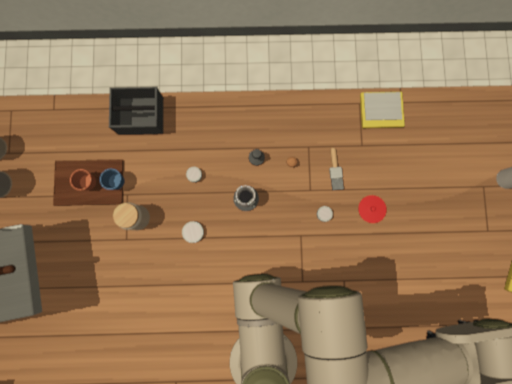

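View pics/wrist0.png

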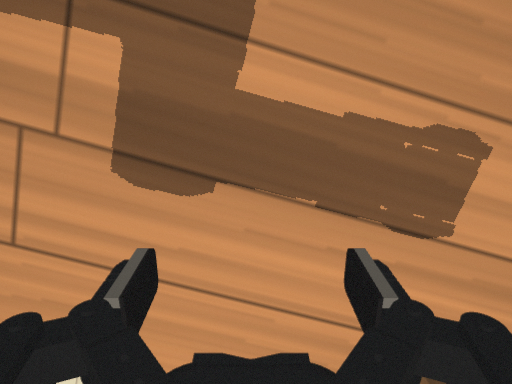

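The narrow tins are at top pixels (325,214) and (194,174), and the wide tin is at (193,232). The dispenser mouth is at (246,195). Next I'll measure these with contours in both views.

```bash
cat > h.py <<'E'
import cv2,numpy as np
from cell import r,viewer
def ray(n,uv,st=None):
    m=viewer.camera_model(n);K=np.array(m["camera_matrix"])
    d=np.linalg.solve(K,[uv[0],uv[1],1.])
    if n=="wrist":
        from scipy.spatial.transform import Rotation as Ro
        st=st or r.sense();R=Ro.from_euler('xyz',st["eef_rot"]).as_matrix();T=np.array(m["T_tool_cam"])
        return R@T[:3,3]+np.array(st["ee_pos"]),R@T[:3,:3]@d
    R=cv2.Rodrigues(np.array(m["rvec"],float))[0]
    return -R.T@np.array(m["tvec"],float).ravel(),R.T@d
def onz(n,uv,z,st=None):
    o,d=ray(n,uv,st);return o+d*(z-o[2])/d[2]
def proj(n,P):
    m=viewer.camera_model(n);return cv2.projectPoints(np.array([P],float),np.array(m["rvec"],float),np.array(m["tvec"],float),np.array(m["camera_matrix"],float),None)[0].ravel()
def big(im,c,w,s):
    x,y=c;p=im[max(0,y-w):y+w,max(0,x-w):x+w];return cv2.resize(p,None,fx=s,fy=s,interpolation=cv2.INTER_CUBIC)
E
python3 - <<'E'
from h import *
top=cv2.imread("pics/top0.png");sc=cv2.imread("pics/scene0.png")
for n,im in (("top",top),("scene",sc)):
    hsv=cv2.cvtColor(im,cv2.COLOR_BGR2HSV)
    m=((hsv[...,1]<60)&(hsv[...,2]>110)).astype(np.uint8)
    cs,_=cv2.findContours(m,cv2.RETR_EXTERNAL,cv2.CHAIN_APPROX_NONE)
    for c in cs:
        if 60<cv2.contourArea(c)<1200:
            e=cv2.fitEllipse(c);p=onz(n,e[0],.03);print(n,np.round(e[0],1),np.round(e[1],1),cv2.contourArea(c),p.round(3))
a=[big(top,c,30,6) for c in((246,198),(325,214))]
b=[big(sc,c,30,6) for c in((265,208),(328,257))]
cv2.imwrite("pics/crop.png",cv2.resize(np.vstack([np.hstack(a),np.hstack(b)]),(600,600)))
E
```

```text
top [ 16.5 309.6] [11.7 32.5] 193.0 [0.193 0.815 0.03 ]
top [ 20.1 286.5] [10.1 23.6] 99.0 [0.267 0.807 0.03 ]
top [ 12.4 247.1] [26.8 44.1] 717.5 [0.399 0.84  0.03 ]
top [192.5 231.7] [20.1 20.8] 325.5 [0.437 0.231 0.03 ]
top [324.3 213.4] [14.2 14.4] 158.5 [ 0.49  -0.222  0.03 ]
top [244.6 195.3] [18.9 21.1] 307.5 [0.558 0.051 0.03 ]
top [505.  177.9] [15.1 19.1] 203.5 [ 0.6   -0.858  0.03 ]
top [336.2 177.5] [11.7 25.8] 210.5 [ 0.614 -0.269  0.03 ]
top [193.7 174. ] [13.7 14.6] 155.0 [0.636 0.226 0.03 ]
top [382.7 105.8] [28.6 41.6] 847.5 [ 0.868 -0.447  0.03 ]
scene [327.9 255.8] [18.2 20.9] 273.0 [0.646 0.23  0.03 ]
scene [142.2 215.6] [15.3 28.2] 284.0 [ 0.635 -0.26   0.03 ]
scene [341.  202.1] [18.2 25.7] 357.5 [0.451 0.236 0.03 ]
scene [264.8 208.2] [22.1 51.4] 768.5 [0.526 0.044 0.03 ]
scene [177.3 185.6] [15.6 17.3] 196.5 [ 0.501 -0.214  0.03 ]
scene [11.8 19.4] [10.1 25.5] 173.5 [-0.352 -1.341  0.03 ]
```

View pics/crop.png

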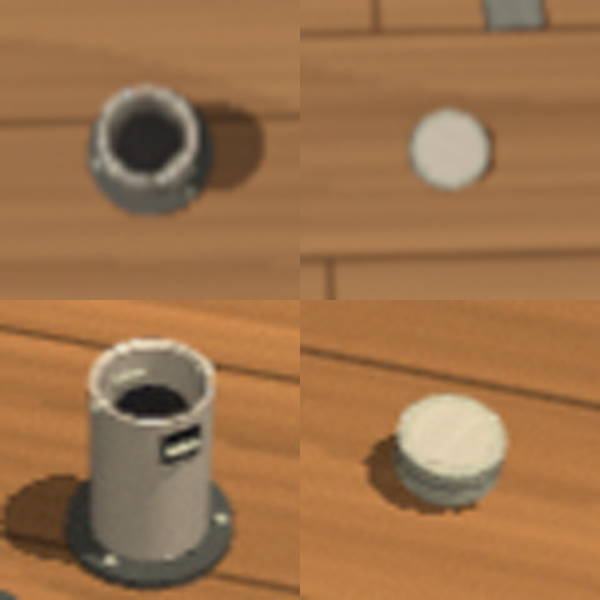

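>>> {"op": "drive_tool", "data": {
  "targets": [
    [0.86,0.7,-0.13,0.8],
    [0.86,0.7,-0.13,0.8],
    [0.86,0.7,-0.13,0.8],
    [0.86,0.7,-0.13,0.8],
    [0.86,0.7,-0.13,0.8],
    [0.86,0.7,-0.13,0.8],
    [0.86,0.7,-0.13,0.8],
    [0.86,0.7,-0.13,0.8]
  ]
}}

```text
t: 0.82
ee_pos: [0.2843, -0.3914, 0.2828]
eef_rot: [-3.141, -0.0, 0.797]
force: [0.5, 0.4, 0.2]
opening: 0.0854
```

>>> {"op": "drive_tool", "data": {
  "targets": [
    [0.86,0.7,-0.13,0.8],
    [0.86,0.7,-0.13,0.8],
    [0.86,0.7,-0.13,0.8],
    [0.86,0.7,-0.13,0.8],
    [0.86,0.7,-0.13,0.8],
    [0.86,0.7,-0.13,0.8],
    [0.86,0.7,-0.13,0.8],
    [0.86,0.7,-0.13,0.8]
  ]
}}

```text
t: 1.48
ee_pos: [0.4219, -0.2794, 0.262]
eef_rot: [-3.141, -0.0, 1.309]
force: [-0.3, 0.2, 0.0]
opening: 0.0852
```

>>> {"op": "drive_tool", "data": {
  "targets": [
    [0.86,0.7,-0.13,0.8],
    [0.86,0.7,-0.13,0.8],
    [0.86,0.7,-0.13,0.8],
    [0.86,0.7,-0.13,0.8],
    [0,0,0,0],
    [0,0,0,0]
  ]
}}

```text
t: 1.98
ee_pos: [0.4902, -0.2237, 0.2515]
eef_rot: [-3.141, -0.0, 1.563]
force: [-0.3, -1.0, -0.2]
opening: 0.0849
```

```bash
cat >> h.py <<'E'
def wristshot(name,z,lo=0,hi=1e9):
    st=r.sense();im=viewer.snapshot("wrist")[:,:,::-1].copy()
    cv2.imwrite(f"pics/{name}.png",im)
    print({k:np.round(st[k],4).tolist() for k in("t","ee_pos","eef_rot","force","opening")})
    return st,im
def blobs(im,st,z):
    hsv=cv2.cvtColor(im,cv2.COLOR_BGR2HSV)
    m=((hsv[...,1]<60)&(hsv[...,2]>110)).astype(np.uint8)
    cs,_=cv2.findContours(m,cv2.RETR_EXTERNAL,cv2.CHAIN_APPROX_NONE)
    for c in cs:
        if cv2.contourArea(c)>800:
            q=np.array([onz("wrist",p,z,st)[:2] for p in c[:,0,:].astype(float)],np.float32)
            (cx,cy),R=cv2.minEnclosingCircle(q);e=cv2.fitEllipse(q)
            print("blob",np.round(cv2.minEnclosingCircle(c)[0],0),"circ",round(cx,4),round(cy,4),"D",round(2*R,4),"ell",np.round(e[0],4),np.round(e[1],4))
E
python3 - <<'E'
from h import *
st,im=wristshot("w1",.03);blobs(im,st,.03)
E
```

```text
{'t': 1.9833, 'ee_pos': [0.4902, -0.2237, 0.2515], 'eef_rot': [-3.1408, -0.0004, 1.5629], 'force': [-0.2704, -1.0108, -0.2226], 'opening': 0.0849}
blob [354. 214.] circ 0.5891 -0.2695 D 0.0496 ell [ 0.5891 -0.2695] [0.041  0.0421]
blob [392. 209.] circ 0.6253 -0.265 D 0.0569 ell [ 0.6263 -0.265 ] [0.0417 0.0498]
blob [250. 167.] circ 0.4895 -0.2224 D 0.0548 ell [ 0.4891 -0.2231] [0.0497 0.0533]
```

View pics/w1.png

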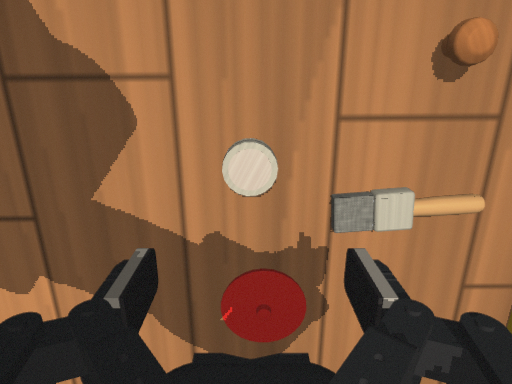

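Run:
```python
from h import *
print(r.finger_overhang,[a for a in dir(r) if a[0]!='_'])
```

```text
0.0726 ['Unreachable', 'finger_overhang', 'sense']
```

>>> {"op": "drive_tool", "data": {
  "targets": [
    [-0.05,0.04,-0.9,0],
    [0,0,-0.9,0],
    [0,0,-0.9,0],
    [0,0,-0.9,0],
    [0,0,-0.9,0],
    [0,0,-0.9,0],
    [0,0,0,0],
    [0,0,0,0]
  ],
  "claw": 0.6,
  "newtons": 25
}}

```text
t: 2.7
ee_pos: [0.4884, -0.2241, 0.1439]
eef_rot: [-3.141, -0.001, 1.56]
force: [0.3, -0.0, -0.2]
opening: 0.0684
```

Run:
```python
from h import *
print(r.finger_overhang)
st,im=wristshot("w2",.03);blobs(im,st,.03)
```

```text
0.0726
{'t': 2.7, 'ee_pos': [0.4884, -0.2241, 0.1439], 'eef_rot': [-3.1406, -0.0006, 1.5602], 'force': [0.3297, -0.0235, -0.2157], 'opening': 0.0684}
blob [406. 269.] circ 0.5866 -0.2662 D 0.0488 ell [ 0.5879 -0.2648] [0.0362 0.0418]
blob [458. 266.] circ 0.6217 -0.2602 D 0.0596 ell [ 0.6224 -0.2609] [0.0411 0.0529]
blob [252. 213.] circ 0.4893 -0.2228 D 0.0536 ell [ 0.4891 -0.2229] [0.0502 0.0527]
```

View pics/w2.png

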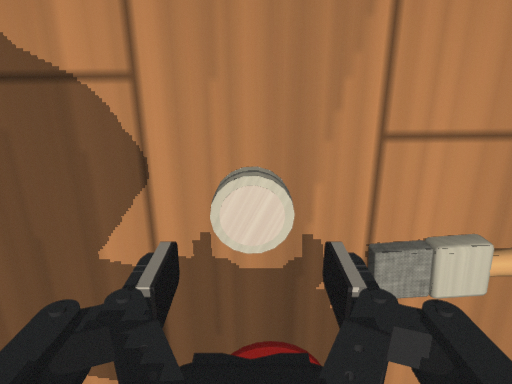

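Tin A is at (0.4892, -0.2229), and the two heights agree. I'll grasp it high on the wall, with the fingertips about 15 mm above its foot.

>>> {"op": "drive_tool", "data": {
  "targets": [
    [0.04,0.06,-0.75,0],
    [0,0,-0.75,0],
    [0,0,-0.75,0],
    [0,0,-0.72,0],
    [0,0,0,0],
    [0,0,0,0]
  ]
}}

```text
t: 3.25
ee_pos: [0.49, -0.2227, 0.0855]
eef_rot: [3.141, 0.001, 1.561]
force: [0.7, 0.4, -0.2]
opening: 0.0684
```

>>> {"op": "drive_tool", "data": {
  "targets": [
    [0,0,0,0],
    [0,0,0,0],
    [0,0,0,0],
    [0,0,0,0],
    [0,0,0,0],
    [0,0,0,0]
  ],
  "claw": -0.2,
  "newtons": 30
}}

```text
t: 3.75
ee_pos: [0.4904, -0.2228, 0.0864]
eef_rot: [3.139, 0.002, 1.562]
force: [-2.0, 0.4, 6.1]
opening: 0.0499
```

>>> {"op": "drive_tool", "data": {
  "targets": [
    [0,0,0.5,0],
    [0,0,0.9,0],
    [0,0,0.9,0],
    [0,0,0.9,0],
    [0,0,0.9,0],
    [0,0,0.9,0],
    [0,0,0.9,0],
    [0,0,0.9,0]
  ]
}}

```text
t: 4.42
ee_pos: [0.4897, -0.2222, 0.2228]
eef_rot: [3.14, 0.001, 1.562]
force: [-0.7, -0.3, -0.0]
opening: 0.0499
```

Run:
```python
from h import *
st,im=wristshot("w3",.03)
for n in ["top","scene"]:
    cv2.imwrite(f"pics/{n}1.png",viewer.snapshot(n)[:,:,::-1])
```

```text
{'t': 4.4167, 'ee_pos': [0.4897, -0.2222, 0.2228], 'eef_rot': [3.1404, 0.0008, 1.5618], 'force': [-0.6922, -0.3217, -0.0188], 'opening': 0.0499}
```

View pics/w3.png

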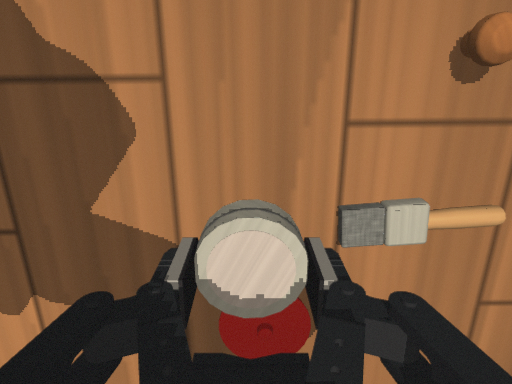

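View pics/scene1.png

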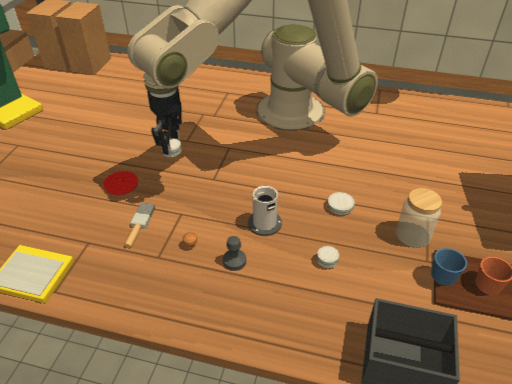

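Run:
```python
from h import *
st=r.sense();im=cv2.imread("pics/w3.png")
hsv=cv2.cvtColor(im,cv2.COLOR_BGR2HSV)
m=((hsv[...,1]<70)&(hsv[...,2]>150)).astype(np.uint8);cs,_=cv2.findContours(m,0,cv2.CHAIN_APPROX_NONE)
c=max(cs,key=cv2.contourArea)
for dz in (.045,.05,.055,.06):
    q=np.array([onz("wrist",p,st["ee_pos"][2]-dz,st)[:2] for p in c[:,0].astype(float)],np.float32)
    e=cv2.fitEllipse(q);print(dz,np.round(e[0],4),np.round(e[1],4))
print(onz("top",(245.4,195.4),.108),onz("scene",(264.9,193.5),.108))
```

```text
0.045 [ 0.491  -0.2113] [0.0357 0.0444]
0.05 [ 0.491  -0.2144] [0.0373 0.0464]
0.055 [ 0.491  -0.2174] [0.0389 0.0483]
0.06 [ 0.4911 -0.2205] [0.0404 0.0503]
[0.54858793 0.04663974 0.108     ] [0.55212032 0.04926635 0.108     ]
```

>>> {"op": "drive_tool", "data": {
  "targets": [
    [0.3,0.96,0.3,0],
    [0.3,0.96,0.3,0],
    [0.3,0.96,0.3,0],
    [0.3,0.96,0.3,0],
    [0.3,0.96,0.3,0],
    [0.3,0.96,0.3,0],
    [0.3,0.96,0.3,0],
    [0.3,0.96,0.3,0]
  ]
}}

```text
t: 5.23
ee_pos: [0.5376, -0.0676, 0.2678]
eef_rot: [-3.14, -0.001, 1.562]
force: [-0.4, 0.1, -0.6]
opening: 0.0499
```

>>> {"op": "drive_tool", "data": {
  "targets": [
    [0.3,0.9,0.3,0],
    [0.3,0.9,0.2,0],
    [0,0,0,0],
    [0,0,0,0]
  ]
}}

```text
t: 5.57
ee_pos: [0.5496, -0.0322, 0.2777]
eef_rot: [-3.14, -0.0, 1.563]
force: [0.4, -0.2, -1.5]
opening: 0.0501
```

Run:
```python
from h import *
st,im=wristshot("w4",.03)
```

```text
{'t': 5.5667, 'ee_pos': [0.5496, -0.0322, 0.2777], 'eef_rot': [-3.1402, -0.0002, 1.5633], 'force': [0.406, -0.1627, -1.4745], 'opening': 0.0501}
```

View pics/w4.png

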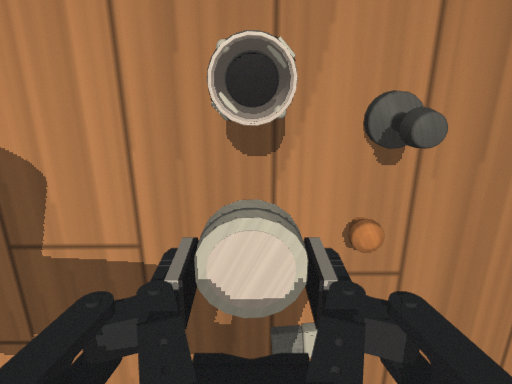

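Run:
```python
from h import *
st=r.sense();im=cv2.imread("pics/w4.png")
p=im[20:140,195:315];cv2.imwrite("pics/rim.png",cv2.resize(p,None,fx=5,fy=5,interpolation=cv2.INTER_CUBIC))
hsv=cv2.cvtColor(im,cv2.COLOR_BGR2HSV)
for vt in (150,170,190,210):
    m=((hsv[...,1]<50)&(hsv[...,2]>vt)).astype(np.uint8);m[150:]=0;m[:,:190]=0;m[:,320:]=0
    cs,_=cv2.findContours(m,0,cv2.CHAIN_APPROX_NONE);c=max(cs,key=cv2.contourArea)
    h=cv2.convexHull(c)
    q=np.array([onz("wrist",x,.108,st)[:2] for x in c[:,0].astype(float)],np.float32)
    e=cv2.fitEllipse(q);print(vt,cv2.contourArea(c),np.round(e[0],4),np.round(e[1],4),cv2.minEnclosingCircle(q))
```

```text
150 6558.0 [0.5508 0.0459] [0.0617 0.0622] ((0.5508574843406677, 0.04621422290802002), 0.032877929508686066)
170 6516.0 [0.5508 0.046 ] [0.0614 0.062 ] ((0.5508420467376709, 0.04691892862319946), 0.032335758209228516)
190 6438.5 [0.5508 0.0458] [0.0609 0.0618] ((0.5512961745262146, 0.04645523801445961), 0.03208933770656586)
210 6273.0 [0.5508 0.0458] [0.0604 0.0606] ((0.5508038997650146, 0.04573442414402962), 0.03099542297422886)
```

View pics/rim.png

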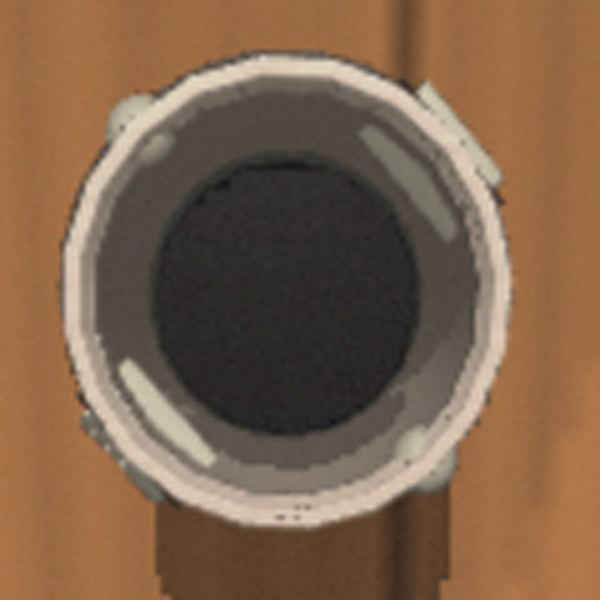

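The mouth is at (0.5508, 0.0459). The rim fits a diameter of about 62, as expected. The lips lie on the lower-left/upper-right diagonal of the picture.

>>> {"op": "drive_tool", "data": {
  "targets": [
    [0.06,0.98,0,0],
    [0,0.98,0,0],
    [0,0.98,0,0],
    [0,0.97,-0.5,0],
    [0,0,-1,0],
    [0,0,-1,0],
    [0,0,-0.8,0],
    [0,0,0,0]
  ]
}}

```text
t: 6.28
ee_pos: [0.5495, 0.0447, 0.2088]
eef_rot: [-3.135, -0.001, 1.561]
force: [-0.3, 0.0, -1.0]
opening: 0.0499
```

Run:
```python
from h import *
st,im=wristshot("w5",.03)
cv2.imwrite("pics/s5.png",big(viewer.snapshot("scene")[:,:,::-1],(265,190),50,6))
```

```text
{'t': 6.2833, 'ee_pos': [0.5495, 0.0447, 0.2088], 'eef_rot': [-3.1347, -0.0006, 1.5607], 'force': [-0.3011, 0.0266, -1.0194], 'opening': 0.0499}
```

View pics/w5.png

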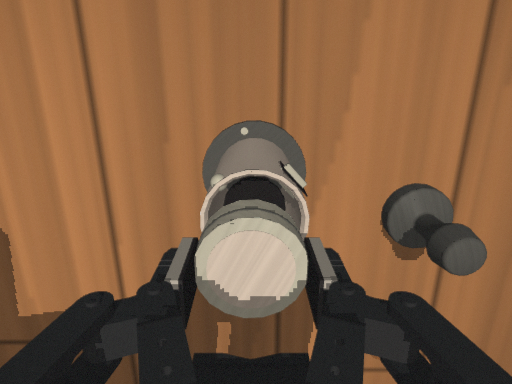

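View pics/s5.png

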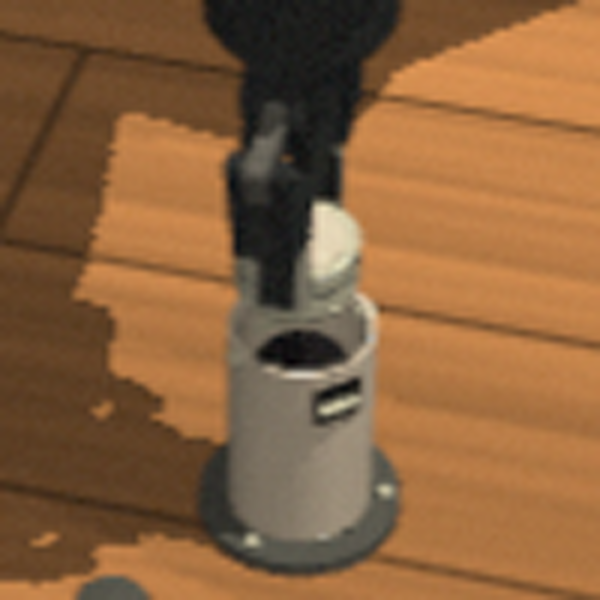

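>>> {"op": "drive_tool", "data": {
  "targets": [
    [0.05,0.05,0,0],
    [0,0,0,0],
    [0,0,0,0]
  ]
}}

```text
t: 6.63
ee_pos: [0.5523, 0.0464, 0.2134]
eef_rot: [3.14, 0.0, 1.562]
force: [1.1, -0.8, -1.3]
opening: 0.0499
```

>>> {"op": "drive_tool", "data": {
  "targets": [
    [-0.07,-0.02,-0.4,0],
    [0,0,-0.4,0],
    [0,0,0,0],
    [0,0,0,0]
  ]
}}

```text
t: 6.97
ee_pos: [0.5503, 0.0461, 0.1958]
eef_rot: [-3.14, -0.0, 1.562]
force: [-0.6, 0.4, -0.8]
opening: 0.05
```

>>> {"op": "drive_tool", "data": {
  "targets": [
    [0,0,-0.2,0],
    [0,0,-0.2,0],
    [0,0,0,0],
    [0,0,0,0]
  ]
}}

```text
t: 7.3
ee_pos: [0.5505, 0.0461, 0.1882]
eef_rot: [-3.141, -0.0, 1.562]
force: [-0.2, 0.3, -1.7]
opening: 0.0502
```

>>> {"op": "drive_tool", "data": {
  "targets": [
    [0,0,-0.1,0],
    [0,0,-0.1,0],
    [0,0,-0.05,0],
    [0,0,0,0],
    [0,0,0,0]
  ]
}}

```text
t: 7.72
ee_pos: [0.5505, 0.0463, 0.1834]
eef_rot: [-3.141, -0.0, 1.562]
force: [0.6, 2.6, -0.5]
opening: 0.0502
```

Run:
```python
from h import *
st,im=wristshot("w6",.03)
cv2.imwrite("pics/s6.png",big(viewer.snapshot("scene")[:,:,::-1],(265,190),50,6))
```

```text
{'t': 7.7167, 'ee_pos': [0.5505, 0.0463, 0.1834], 'eef_rot': [-3.1414, -0.0003, 1.5619], 'force': [0.5523, 2.5851, -0.4867], 'opening': 0.0502}
```

View pics/s6.png

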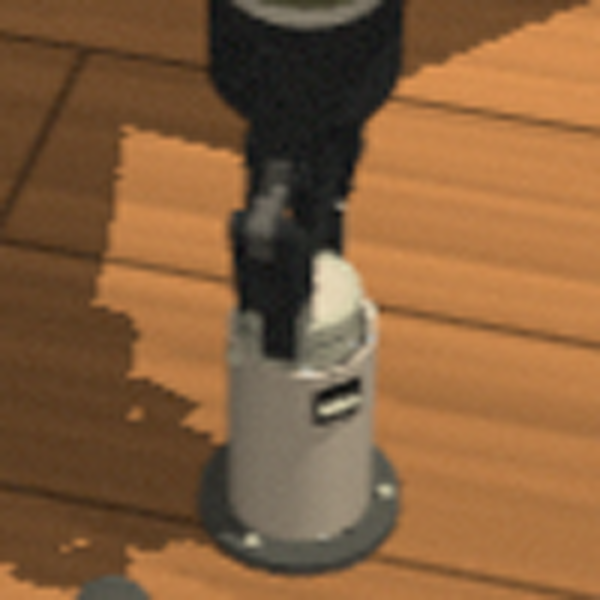

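>>> {"op": "drive_tool", "data": {
  "targets": [
    [0,0.04,-0.03,0],
    [0,0,0,0],
    [0,0,0,0]
  ]
}}

```text
t: 8.07
ee_pos: [0.5505, 0.0468, 0.1828]
eef_rot: [-3.141, 0.0, 1.562]
force: [0.3, 1.0, -1.2]
opening: 0.0497
```

Next I'll open the fingers partway, so their backs stay clear, and lift.

>>> {"op": "drive_tool", "data": {
  "targets": [
    [0,0,0,0],
    [0,0,0,0],
    [0,0,0,0],
    [0,0,0,0],
    [0,0,0.5,0],
    [0,0,1,0],
    [0,0,1,0],
    [0,0,1,0]
  ],
  "claw": 0.75
}}

```text
t: 8.73
ee_pos: [0.5505, 0.0469, 0.2546]
eef_rot: [3.141, 0.0, 1.562]
force: [1.5, -0.4, 0.7]
opening: 0.0746
```

>>> {"op": "drive_tool", "data": {
  "targets": [
    [0,-1,0.5,0],
    [0,-1,0,0],
    [0,-0.5,0,0],
    [0,0,0,0],
    [0,0,0,0]
  ],
  "claw": -1
}}

```text
t: 9.15
ee_pos: [0.5505, -0.003, 0.2628]
eef_rot: [-3.141, -0.0, 1.561]
force: [0.3, 0.6, -0.5]
opening: 0.0142
```

Run:
```python
from h import *
st,im=wristshot("w7",.03)
for z in (.125,):blobs(im,st,z)
```

```text
{'t': 9.15, 'ee_pos': [0.5505, -0.003, 0.2628], 'eef_rot': [-3.141, -0.0004, 1.5608], 'force': [0.2715, 0.5531, -0.4699], 'opening': 0.0142}
blob [252. 121.] circ 0.5515 0.0492 D 0.0639 ell [0.5512 0.0492] [0.0578 0.0584]
```

View pics/w7.png

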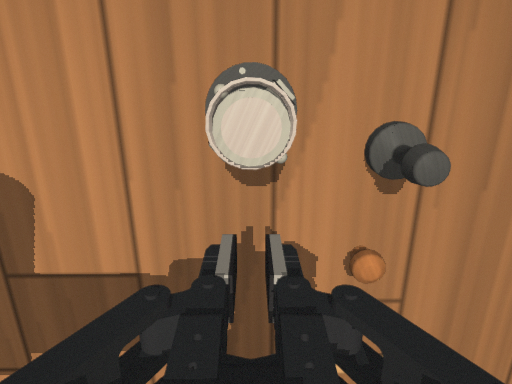

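>>> {"op": "drive_tool", "data": {
  "targets": [
    [0.01,0.83,0,0],
    [0,0.83,0,0],
    [0,0.82,-0.4,0],
    [0,0,-0.9,0],
    [0,0,-0.9,0],
    [0,0,-0.4,0],
    [0,0,0,0],
    [0,0,0,0]
  ]
}}

```text
t: 9.87
ee_pos: [0.5509, 0.0469, 0.2112]
eef_rot: [-3.141, -0.0, 1.562]
force: [1.2, -0.6, 0.9]
opening: 0.0003
```

Run:
```python
from h import *
st,im=wristshot("w8",.03)
cv2.imwrite("pics/s8.png",big(viewer.snapshot("scene")[:,:,::-1],(265,190),50,6))
```

```text
{'t': 9.8667, 'ee_pos': [0.5509, 0.0469, 0.2112], 'eef_rot': [-3.1414, -0.0001, 1.5621], 'force': [1.1661, -0.5816, 0.8633], 'opening': 0.0003}
```

View pics/w8.png

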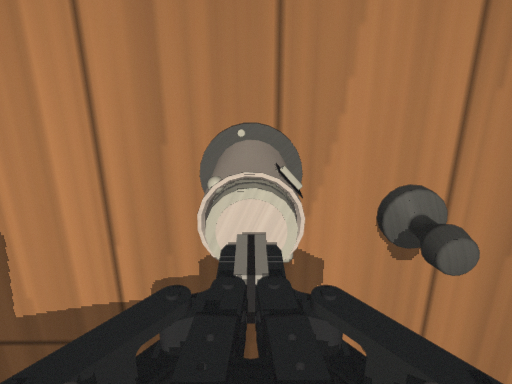

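View pics/s8.png

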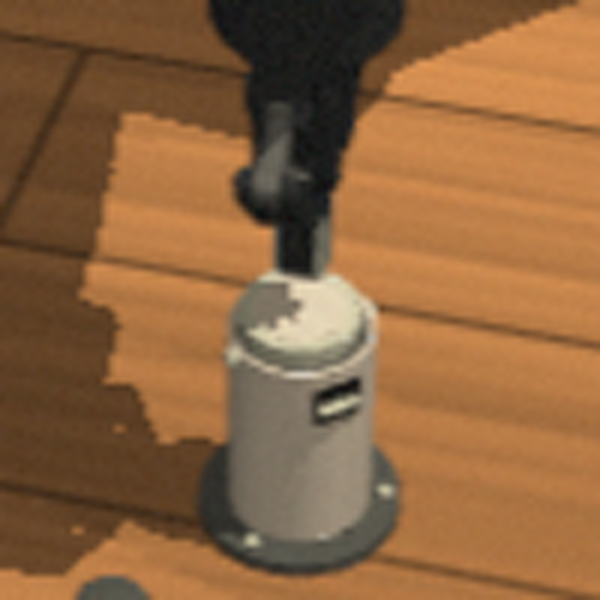

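>>> {"op": "drive_tool", "data": {
  "targets": [
    [0,-0.02,-0.3,0],
    [0,0,-0.2,0],
    [0,0,-0.1,0],
    [0,0,0,0]
  ]
}}

```text
t: 10.3
ee_pos: [0.5506, 0.0461, 0.1983]
eef_rot: [-3.141, -0.0, 1.562]
force: [0.1, 0.3, 0.5]
opening: 0.0001
```

>>> {"op": "drive_tool", "data": {
  "targets": [
    [0,0,-0.1,0],
    [0,0,-0.1,0],
    [0,0,0,0]
  ]
}}

```text
t: 10.55
ee_pos: [0.5507, 0.0461, 0.1945]
eef_rot: [-3.141, -0.0, 1.562]
force: [0.5, 0.5, -0.4]
opening: -0.0001
```

>>> {"op": "drive_tool", "data": {
  "targets": [
    [0,0,-0.1,0],
    [0,0,-0.1,0],
    [0,0,0,0]
  ]
}}

```text
t: 10.8
ee_pos: [0.5506, 0.0461, 0.1905]
eef_rot: [-3.141, -0.0, 1.562]
force: [-0.2, -0.1, 0.2]
opening: -0.0003
```

>>> {"op": "drive_tool", "data": {
  "targets": [
    [0,0,-0.1,0],
    [0,0,-0.1,0],
    [0,0,0,0]
  ]
}}

```text
t: 11.05
ee_pos: [0.5509, 0.0461, 0.1871]
eef_rot: [3.141, 0.0, 1.562]
force: [-1.0, -0.2, 4.0]
opening: 0.0001
```

>>> {"op": "drive_tool", "data": {
  "targets": [
    [0,0,-0.1,0],
    [0,0,-0.1,0],
    [0,0,0,0]
  ]
}}

```text
t: 11.3
ee_pos: [0.5509, 0.0461, 0.1829]
eef_rot: [3.141, 0.0, 1.562]
force: [0.1, 0.4, 2.0]
opening: 0.0001
```

Run:
```python
from h import *
st,im=wristshot("w9",.03)
cv2.imwrite("pics/s9.png",big(viewer.snapshot("scene")[:,:,::-1],(265,190),50,6))
```

```text
{'t': 11.3, 'ee_pos': [0.5509, 0.0461, 0.1829], 'eef_rot': [3.1409, 0.0, 1.5618], 'force': [0.0551, 0.352, 1.9839], 'opening': 0.0001}
```

View pics/s9.png

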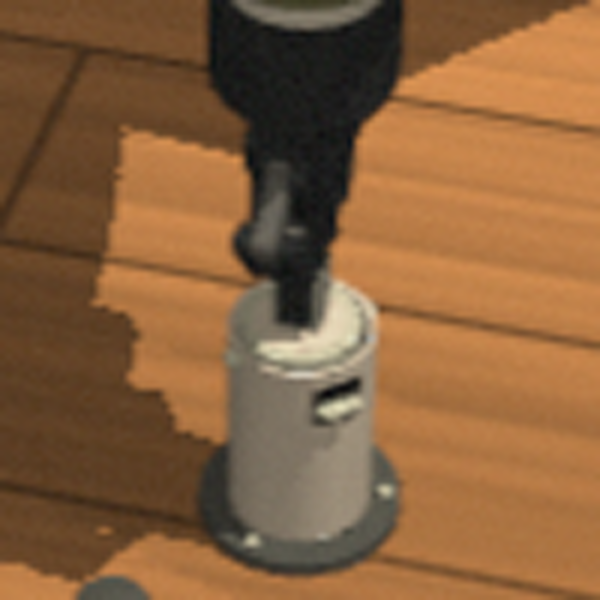

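>>> {"op": "drive_tool", "data": {
  "targets": [
    [0,0,-0.1,0],
    [0,0,-0.1,0],
    [0,0,0,0]
  ]
}}

```text
t: 11.65
ee_pos: [0.5509, 0.0461, 0.1787]
eef_rot: [3.141, -0.0, 1.562]
force: [1.0, -0.4, 2.6]
opening: 0.0001
```

>>> {"op": "drive_tool", "data": {
  "targets": [
    [0,0,-0.1,0],
    [0,0,-0.1,0],
    [0,0,0,0]
  ]
}}

```text
t: 11.9
ee_pos: [0.5509, 0.0461, 0.1746]
eef_rot: [3.141, -0.0, 1.562]
force: [1.1, 0.2, 2.1]
opening: -0.0
```

>>> {"op": "drive_tool", "data": {
  "targets": [
    [0,0,-0.1,0],
    [0,0,0,0]
  ]
}}

```text
t: 12.07
ee_pos: [0.5508, 0.0461, 0.1726]
eef_rot: [3.142, -0.0, 1.562]
force: [1.1, -0.1, 2.1]
opening: 0.0002
```

>>> {"op": "drive_tool", "data": {
  "targets": [
    [0,0,-0.1,0],
    [0,0,0,0]
  ]
}}

```text
t: 12.23
ee_pos: [0.5508, 0.0461, 0.1706]
eef_rot: [-3.142, -0.0, 1.562]
force: [1.1, 0.5, 2.6]
opening: -0.0002
```

>>> {"op": "drive_tool", "data": {
  "targets": [
    [0,0,-0.1,0],
    [0,0,0,0]
  ]
}}

```text
t: 12.4
ee_pos: [0.5508, 0.0461, 0.1687]
eef_rot: [-3.142, 0.0, 1.562]
force: [1.1, 1.3, 2.0]
opening: 0.0005
```

>>> {"op": "drive_tool", "data": {
  "targets": [
    [0,0,-0.05,0],
    [0,0,0,0]
  ]
}}

```text
t: 12.57
ee_pos: [0.5508, 0.0461, 0.1678]
eef_rot: [3.142, 0.0, 1.562]
force: [1.3, -0.1, 4.3]
opening: 0.0001
```

>>> {"op": "drive_tool", "data": {
  "targets": [
    [0,0,-0.05,0],
    [0,0,0,0]
  ]
}}

```text
t: 12.73
ee_pos: [0.5508, 0.0461, 0.1668]
eef_rot: [3.141, 0.0, 1.562]
force: [1.1, 0.1, 4.4]
opening: 0.0
```

>>> {"op": "drive_tool", "data": {
  "targets": [
    [0,0,-0.05,0],
    [0,0,0,0]
  ]
}}

```text
t: 12.9
ee_pos: [0.5508, 0.0461, 0.1658]
eef_rot: [3.142, 0.0, 1.562]
force: [2.0, -0.3, 3.2]
opening: 0.0004
```

>>> {"op": "drive_tool", "data": {
  "targets": [
    [0,0,-0.05,0],
    [0,0,0,0]
  ]
}}

```text
t: 13.07
ee_pos: [0.5508, 0.0461, 0.1648]
eef_rot: [3.142, 0.0, 1.562]
force: [1.2, 0.0, 4.1]
opening: 0.0001
```

Run:
```python
from h import *
st,im=wristshot("w10",.03)
cv2.imwrite("pics/s10.png",big(viewer.snapshot("scene")[:,:,::-1],(265,205),35,8))
```

```text
{'t': 13.0667, 'ee_pos': [0.5508, 0.0461, 0.1648], 'eef_rot': [3.1415, 0.0, 1.5618], 'force': [1.2285, 0.0403, 4.1164], 'opening': 0.0001}
```

View pics/s10.png

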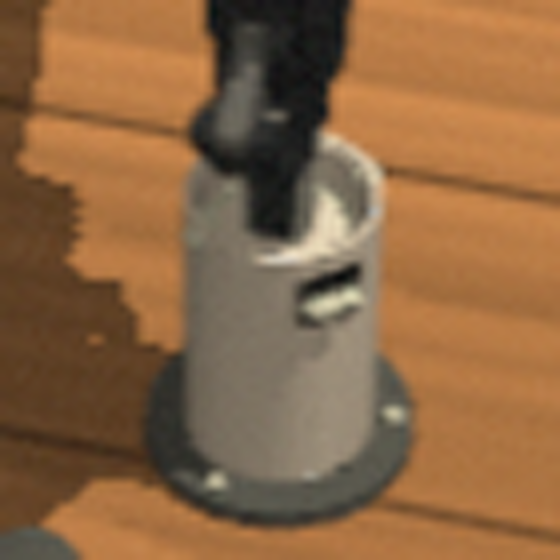

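>>> {"op": "drive_tool", "data": {
  "targets": [
    [0,0,-0.05,0],
    [0,0,0,0]
  ]
}}

```text
t: 13.33
ee_pos: [0.5508, 0.0461, 0.1639]
eef_rot: [3.142, -0.0, 1.562]
force: [1.2, 0.1, 4.3]
opening: -0.0001
```

>>> {"op": "drive_tool", "data": {
  "targets": [
    [0,0,-0.05,0],
    [0,0,0,0]
  ]
}}

```text
t: 13.5
ee_pos: [0.5508, 0.0461, 0.1628]
eef_rot: [-3.142, 0.0, 1.562]
force: [0.8, 0.3, 3.6]
opening: 0.0
```

>>> {"op": "drive_tool", "data": {
  "targets": [
    [0,0,-0.05,0],
    [0,0,0,0]
  ]
}}

```text
t: 13.67
ee_pos: [0.5508, 0.0461, 0.1619]
eef_rot: [3.142, 0.0, 1.562]
force: [1.5, 0.4, 4.8]
opening: -0.0001
```

>>> {"op": "drive_tool", "data": {
  "targets": [
    [0,0,-0.05,0],
    [0,0,0,0]
  ]
}}

```text
t: 13.83
ee_pos: [0.5508, 0.0461, 0.1608]
eef_rot: [3.142, -0.0, 1.562]
force: [1.4, -0.2, 5.1]
opening: -0.0001
```

Run:
```python
from h import *
st,im=wristshot("w11",.03)
cv2.imwrite("pics/s11.png",big(viewer.snapshot("scene")[:,:,::-1],(265,205),35,8))
```

```text
{'t': 13.8333, 'ee_pos': [0.5508, 0.0461, 0.1608], 'eef_rot': [3.1416, -0.0, 1.5618], 'force': [1.3868, -0.1921, 5.0956], 'opening': -0.0001}
```

View pics/s11.png

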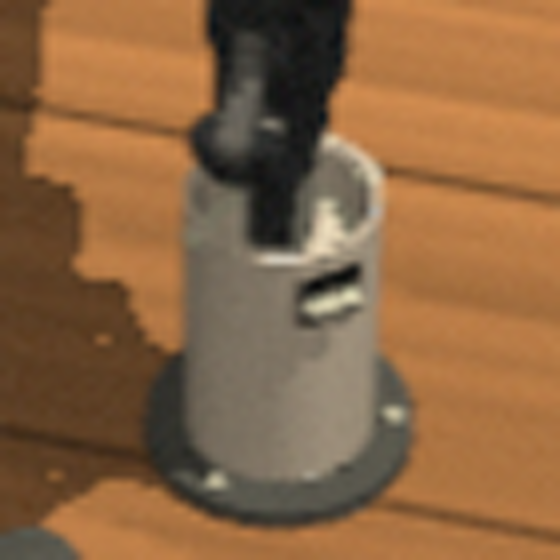

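View pics/w11.png

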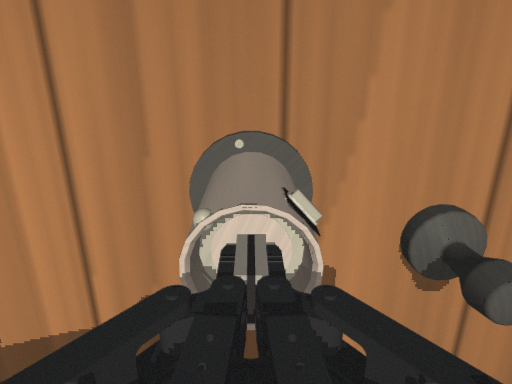

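Run:
```python
from h import *
for uv in ((257.7,186.5),(258,192.9),(263,174)):
    o,d=ray("scene",uv)
    for X in (.52,.551,.575): 
        print(uv,X,(o+d*(X-o[0])/d[0]).round(4))
print(proj("scene",[.5508,.046,.108]),proj("scene",[.5508,.046,.09]))
o,d=ray("scene",(271.3,207))  # lip
print(o.round(3))
for k in np.linspace(1.4,1.9,1):pass
```

```text
(257.7, 186.5) 0.52 [0.52   0.0223 0.0974]
(257.7, 186.5) 0.551 [0.551  0.0303 0.1262]
(257.7, 186.5) 0.575 [0.575  0.0365 0.1485]
(258, 192.9) 0.52 [0.52   0.0232 0.0752]
(258, 192.9) 0.551 [0.551  0.0311 0.1048]
(258, 192.9) 0.575 [0.575  0.0373 0.1277]
(263, 174) 0.52 [0.52   0.0359 0.1426]
(263, 174) 0.551 [0.551  0.0434 0.1699]
(263, 174) 0.575 [0.575  0.0492 0.191 ]
[263.76247099 192.92739855] [263.67583211 198.14589804]
[1.409 0.251 0.924]
```

>>> {"op": "drive_tool", "data": {
  "targets": [
    [0,0,-0.05,0],
    [0,0,0,0]
  ]
}}

```text
t: 14.1
ee_pos: [0.5505, 0.0461, 0.1595]
eef_rot: [-3.14, -0.0, 1.562]
force: [1.5, 0.1, 1.4]
opening: 0.0004
```

>>> {"op": "drive_tool", "data": {
  "targets": [
    [0,0,-0.05,0],
    [0,0,0,0]
  ]
}}

```text
t: 14.27
ee_pos: [0.5505, 0.0461, 0.1586]
eef_rot: [-3.141, -0.0, 1.562]
force: [-0.3, -0.4, 4.2]
opening: 0.0
```

>>> {"op": "drive_tool", "data": {
  "targets": [
    [0,0,-0.05,0],
    [0,0,0,0]
  ]
}}

```text
t: 14.43
ee_pos: [0.5505, 0.0461, 0.1577]
eef_rot: [-3.141, -0.0, 1.562]
force: [-2.3, 0.6, 5.3]
opening: -0.0003
```

Run:
```python
from h import *
st,im=wristshot("w12",.03)
s=big(viewer.snapshot("scene")[:,:,::-1],(265,205),35,8)
cv2.imwrite("pics/s12.png",s)
```

```text
{'t': 14.4333, 'ee_pos': [0.5505, 0.0461, 0.1577], 'eef_rot': [-3.1408, -0.0001, 1.5618], 'force': [-2.3452, 0.5963, 5.2662], 'opening': -0.0003}
```

View pics/w12.png

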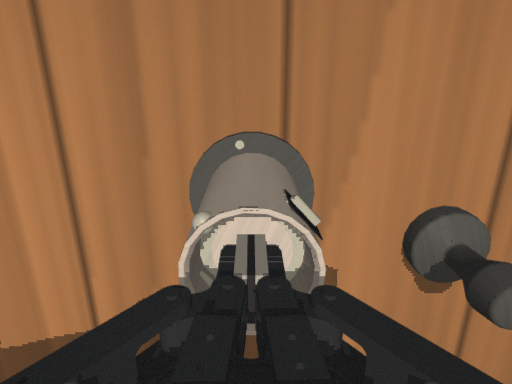

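Run:
```python
import cv2,numpy as np
a=cv2.imread("pics/s11.png")[220:340,250:410];b=cv2.imread("pics/s12.png")[220:340,250:410]
c=cv2.imread("pics/w11.png")[180:320,170:340];d=cv2.imread("pics/w12.png")[180:320,170:340]
f=lambda x:cv2.resize(x,(400,290),interpolation=cv2.INTER_CUBIC)
cv2.imwrite("pics/cmp12.png",np.vstack([np.hstack([f(a),f(b)]),np.hstack([f(c),f(d)])]))
```

```text
(no output)
```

View pics/cmp12.png

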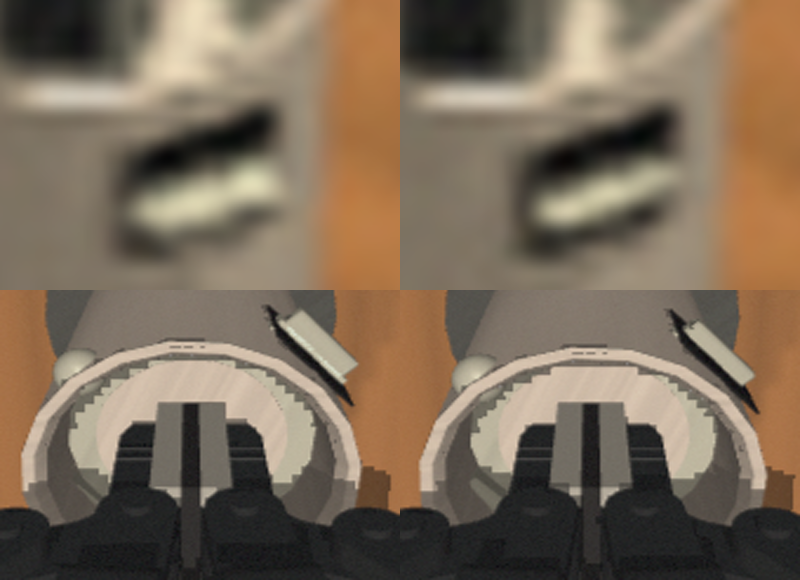

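The lips have moved inward over the lid, and the force dropped from 5.1 to 1.4 N at TCP z of about 0.160. Tin A has snapped in. I'll retreat straight up and check.

>>> {"op": "drive_tool", "data": {
  "targets": [
    [0,0,0.2,0],
    [0,0,0.5,0],
    [0,0,1,0],
    [0,0,1,0],
    [0,-0.8,1,0],
    [0,-0.9,0.6,0],
    [0,-0.9,0,0],
    [0,0,0,0]
  ]
}}

```text
t: 15.2
ee_pos: [0.551, -0.0083, 0.2452]
eef_rot: [3.14, 0.001, 1.559]
force: [-0.4, -0.4, -0.1]
opening: 0.0004
```

Run:
```python
from h import *
st,im=wristshot("w13",.03)
```

```text
{'t': 15.2, 'ee_pos': [0.551, -0.0083, 0.2452], 'eef_rot': [3.1397, 0.0011, 1.5595], 'force': [-0.3808, -0.3603, -0.1232], 'opening': 0.0004}
```

View pics/w13.png

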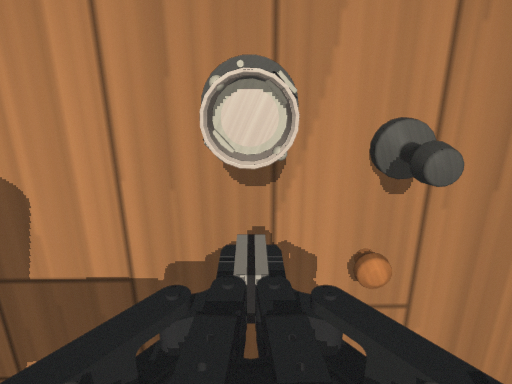

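Tin A is held under the lips. On to tin B.

>>> {"op": "drive_tool", "data": {
  "targets": [
    [0.35,0.95,0,0],
    [0.35,0.95,0,0],
    [0.35,0.95,0,0],
    [0.35,0.95,0,0],
    [0.35,0.95,0,0],
    [0.35,0.95,0,0],
    [0.35,0.95,0,0],
    [0.35,0.95,0,0]
  ],
  "claw": 0.6
}}

```text
t: 15.92
ee_pos: [0.6066, 0.1481, 0.2436]
eef_rot: [-3.14, -0.0, 1.562]
force: [0.6, 0.2, -0.0]
opening: 0.0685
```

>>> {"op": "drive_tool", "data": {
  "targets": [
    [0.35,0.95,0,0],
    [0.35,0.95,0,0],
    [0.35,0.95,-0.3,0],
    [0.35,0.95,-0.3,0],
    [0,0,0,0],
    [0,0,0,0]
  ]
}}

```text
t: 16.42
ee_pos: [0.6342, 0.2236, 0.2309]
eef_rot: [-3.14, 0.0, 1.564]
force: [-0.1, 0.1, -0.4]
opening: 0.0684
```

Run:
```python
from h import *
st,im=wristshot("w14",.03);blobs(im,st,.03)
```

```text
{'t': 16.4167, 'ee_pos': [0.6342, 0.2236, 0.2309], 'eef_rot': [-3.1397, 0.0002, 1.5638], 'force': [-0.1405, 0.1041, -0.4025], 'opening': 0.0684}
blob [255. 169.] circ 0.6377 0.2283 D 0.0549 ell [0.6373 0.2274] [0.0498 0.0531]
blob [ 28. 162.] circ 0.4427 0.2346 D 0.072 ell [0.4461 0.2329] [0.0596 0.0717]
```

View pics/w14.png

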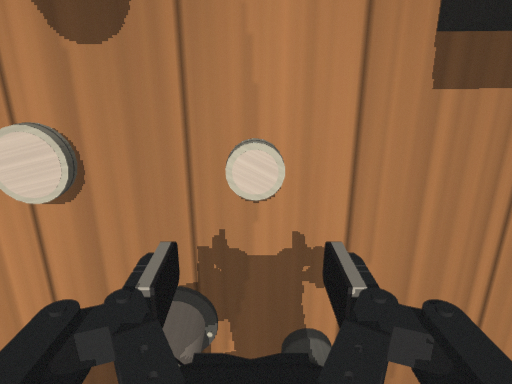

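>>> {"op": "drive_tool", "data": {
  "targets": [
    [0.16,0.2,-0.9,0],
    [0,0,-0.9,0],
    [0,0,-0.9,0],
    [0,0,-0.9,0],
    [0,0,0,0],
    [0,0,0,0]
  ]
}}

```text
t: 16.97
ee_pos: [0.6378, 0.2255, 0.1601]
eef_rot: [-3.141, 0.0, 1.561]
force: [0.9, 0.9, 0.4]
opening: 0.0684
```

Run:
```python
from h import *
st,im=wristshot("w15",.03);blobs(im,st,.03)
```

```text
{'t': 16.9667, 'ee_pos': [0.6378, 0.2255, 0.1601], 'eef_rot': [-3.1406, 0.0002, 1.5611], 'force': [0.8705, 0.8608, 0.3774], 'opening': 0.0684}
blob [250. 202.] circ 0.6378 0.2276 D 0.0531 ell [0.6374 0.2273] [0.05   0.0522]
```

>>> {"op": "drive_tool", "data": {
  "targets": [
    [-0.02,0.1,-0.75,0],
    [0,0,-0.75,0],
    [0,0,-0.75,0],
    [0,0,-0.75,0],
    [0,0,-0.72,0],
    [0,0,0,0],
    [0,0,0,0]
  ]
}}

```text
t: 17.6
ee_pos: [0.6378, 0.228, 0.086]
eef_rot: [3.141, -0.0, 1.562]
force: [0.7, -0.9, 0.0]
opening: 0.0687
```

>>> {"op": "drive_tool", "data": {
  "targets": [
    [0,0,0,0],
    [0,0,0,0],
    [0,0,0,0],
    [0,0,0,0],
    [0,0,0,0],
    [0,0,0,0]
  ],
  "claw": -0.2,
  "newtons": 30
}}

```text
t: 18.1
ee_pos: [0.6384, 0.2282, 0.0875]
eef_rot: [3.138, -0.001, 1.562]
force: [0.2, -0.0, 5.8]
opening: 0.0498
```

>>> {"op": "drive_tool", "data": {
  "targets": [
    [0,0,0.5,0],
    [0,0,0.9,0],
    [0,0,0.9,0],
    [0,0,0.9,0],
    [0,0,0.9,0],
    [0,0,0.9,0],
    [0,0,0.9,0],
    [0,0,0.9,0]
  ]
}}

```text
t: 18.77
ee_pos: [0.6374, 0.2281, 0.2233]
eef_rot: [3.141, -0.0, 1.562]
force: [1.0, 0.3, -1.6]
opening: 0.0503
```

Run:
```python
from h import *
st,im=wristshot("w16",.03)
```

```text
{'t': 18.7667, 'ee_pos': [0.6374, 0.2281, 0.2233], 'eef_rot': [3.1412, -0.0001, 1.5618], 'force': [0.9603, 0.2588, -1.5752], 'opening': 0.0503}
```

View pics/w16.png

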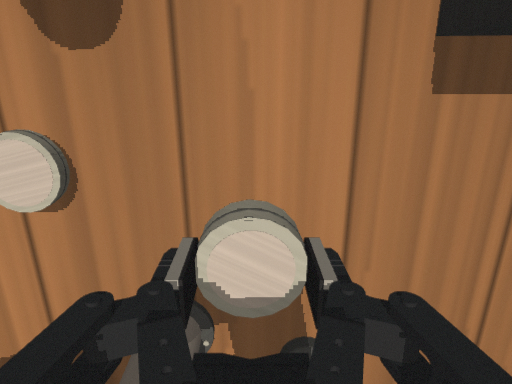

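>>> {"op": "drive_tool", "data": {
  "targets": [
    [-0.43,-0.9,0.1,0],
    [-0.43,-0.9,0.1,0],
    [-0.43,-0.9,0.1,0],
    [-0.43,-0.9,0.1,0],
    [-0.43,-0.9,0.1,0],
    [-0.43,-0.9,0,0],
    [-0.43,-0.9,0,0],
    [-0.43,-0.9,0,0]
  ]
}}

```text
t: 19.48
ee_pos: [0.5681, 0.0833, 0.2316]
eef_rot: [3.141, -0.0, 1.562]
force: [0.0, 0.5, -0.6]
opening: 0.0501
```

>>> {"op": "drive_tool", "data": {
  "targets": [
    [-0.43,-0.9,0,0],
    [-0.43,-0.9,0,0],
    [0,0,-0.5,0],
    [0,0,0,0],
    [0,0,0,0]
  ]
}}

```text
t: 19.9
ee_pos: [0.5515, 0.0485, 0.2211]
eef_rot: [-3.141, -0.0, 1.562]
force: [1.0, 0.4, -0.5]
opening: 0.0501
```

>>> {"op": "drive_tool", "data": {
  "targets": [
    [-0.04,-0.07,-0.4,0],
    [0,0,-0.4,0],
    [0,0,-0.4,0],
    [0,0,0,0],
    [0,0,0,0]
  ]
}}

```text
t: 20.32
ee_pos: [0.5506, 0.0469, 0.1968]
eef_rot: [-3.14, -0.0, 1.562]
force: [-0.2, 0.4, -1.0]
opening: 0.0498
```

Run:
```python
from h import *
st,im=wristshot("w17",.03)
```

```text
{'t': 20.3167, 'ee_pos': [0.5506, 0.0469, 0.1968], 'eef_rot': [-3.1403, -0.0002, 1.5621], 'force': [-0.2137, 0.3951, -0.9639], 'opening': 0.0498}
```

View pics/w17.png

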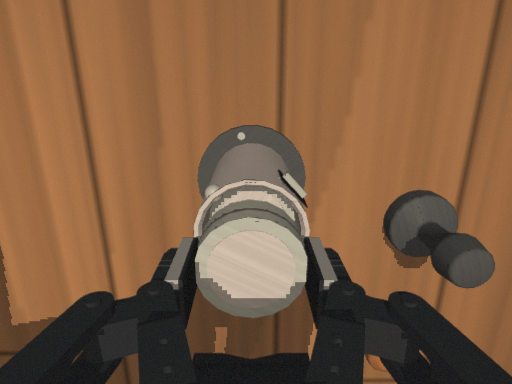

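Centred over the mouth. I'll lower slowly.

>>> {"op": "drive_tool", "data": {
  "targets": [
    [0,0,-0.2,0],
    [0,0,-0.2,0],
    [0,0,0,0],
    [0,0,0,0]
  ]
}}

```text
t: 20.7
ee_pos: [0.5507, 0.0467, 0.1893]
eef_rot: [-3.141, -0.0, 1.562]
force: [0.1, -1.1, -0.4]
opening: 0.0502
```

>>> {"op": "drive_tool", "data": {
  "targets": [
    [0,0,-0.1,0],
    [0,0,-0.1,0],
    [0,0,-0.05,0],
    [0,0,0,0],
    [0,0,0,0]
  ]
}}

```text
t: 21.12
ee_pos: [0.5507, 0.0469, 0.1843]
eef_rot: [-3.141, -0.0, 1.562]
force: [-0.9, 2.0, -1.0]
opening: 0.0498
```

>>> {"op": "drive_tool", "data": {
  "targets": [
    [0,0.04,-0.05,0],
    [0,0,0,0],
    [0,0,0,0]
  ]
}}

```text
t: 21.37
ee_pos: [0.5507, 0.0474, 0.1834]
eef_rot: [-3.141, 0.0, 1.562]
force: [-1.1, 0.0, -0.9]
opening: 0.0497
```

>>> {"op": "drive_tool", "data": {
  "targets": [
    [0,0,0,0],
    [0,0,0,0],
    [0,0,0,0],
    [0,0,0,0],
    [0,0,0.5,0],
    [0,0,1,0],
    [0,0,1,0],
    [0,0,1,0]
  ],
  "claw": 0.75
}}

```text
t: 22.03
ee_pos: [0.5507, 0.0475, 0.2552]
eef_rot: [3.141, 0.0, 1.562]
force: [0.3, 0.4, 0.1]
opening: 0.0747
```

>>> {"op": "drive_tool", "data": {
  "targets": [
    [0,-1,0.5,0],
    [0,-1,0,0],
    [0,-0.5,0,0],
    [0,0,0,0],
    [0,0,0,0]
  ],
  "claw": -1
}}

```text
t: 22.45
ee_pos: [0.5507, -0.0024, 0.2634]
eef_rot: [-3.141, -0.0, 1.561]
force: [0.4, -0.1, -0.1]
opening: 0.0137
```

Run:
```python
from h import *
st,im=wristshot("w18",.03)
```

```text
{'t': 22.45, 'ee_pos': [0.5507, -0.0024, 0.2634], 'eef_rot': [-3.1411, -0.0004, 1.5608], 'force': [0.4079, -0.1207, -0.1419], 'opening': 0.0137}
```

View pics/w18.png

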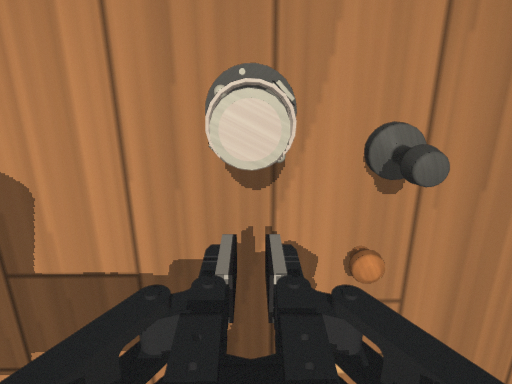

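Run:
```python
import cv2,numpy as np
a=cv2.imread("pics/w7.png")[50:190,180:320];b=cv2.imread("pics/w18.png")[50:190,180:320]
cv2.imwrite("pics/c18.png",np.hstack([cv2.resize(x,(400,400),interpolation=cv2.INTER_CUBIC) for x in(a,b)]))
from h import *
s=viewer.snapshot("scene")[:,:,::-1]
cv2.imwrite("pics/s18.png",big(s,(265,200),35,8))
```

```text
(no output)
```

View pics/c18.png

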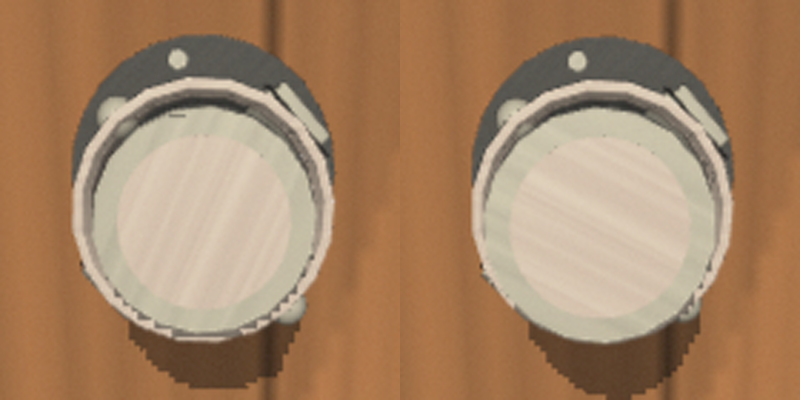

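View pics/s18.png

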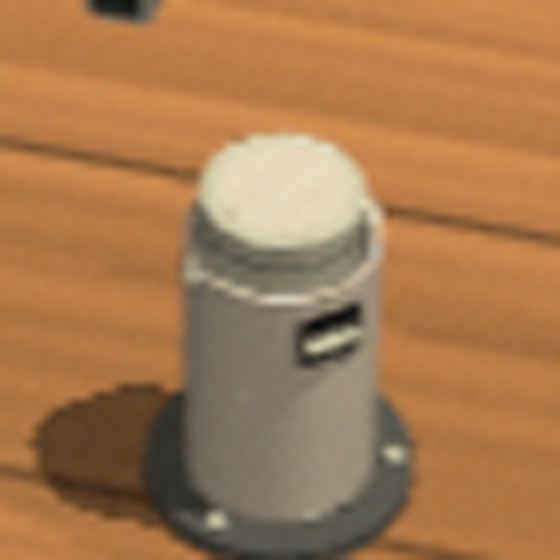

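Tin B sits level at its proper ready height. Next I'll press, with fine steps near TCP z = 0.160, where tin A snapped.

>>> {"op": "drive_tool", "data": {
  "targets": [
    [0,0.83,0,0],
    [0,0.82,0,0],
    [0,0.8,-0.4,0],
    [0,0,-0.9,0],
    [0,0,-0.9,0],
    [0,0,-0.4,0],
    [0,0,-0.2,0],
    [0,0,0,0]
  ]
}}

```text
t: 23.22
ee_pos: [0.5507, 0.0468, 0.207]
eef_rot: [-3.14, -0.0, 1.562]
force: [0.1, 0.2, 1.1]
opening: -0.0002
```

>>> {"op": "drive_tool", "data": {
  "targets": [
    [0,0,-0.15,0],
    [0,0,-0.15,0],
    [0,0,-0.1,0],
    [0,0,0,0]
  ]
}}

```text
t: 23.55
ee_pos: [0.5507, 0.0464, 0.1994]
eef_rot: [-3.141, -0.0, 1.562]
force: [0.9, -0.2, -0.6]
opening: -0.0002
```

>>> {"op": "drive_tool", "data": {
  "targets": [
    [0,0,-0.1,0],
    [0,0,-0.1,0],
    [0,0,0,0]
  ]
}}

```text
t: 23.8
ee_pos: [0.5507, 0.0465, 0.1952]
eef_rot: [-3.141, -0.0, 1.562]
force: [0.8, -0.0, 0.4]
opening: 0.0002
```

>>> {"op": "drive_tool", "data": {
  "targets": [
    [0,0,-0.1,0],
    [0,0,-0.1,0],
    [0,0,0,0]
  ]
}}

```text
t: 24.05
ee_pos: [0.5506, 0.0465, 0.1911]
eef_rot: [-3.141, -0.0, 1.562]
force: [0.7, 0.3, -0.5]
opening: -0.0001
```

>>> {"op": "drive_tool", "data": {
  "targets": [
    [0,0,-0.1,0],
    [0,0,-0.1,0],
    [0,0,0,0]
  ]
}}

```text
t: 24.3
ee_pos: [0.551, 0.0465, 0.1877]
eef_rot: [3.141, 0.0, 1.562]
force: [-0.2, -0.1, 4.5]
opening: 0.0001
```

>>> {"op": "drive_tool", "data": {
  "targets": [
    [0,0,-0.1,0],
    [0,0,-0.1,0],
    [0,0,0,0]
  ]
}}

```text
t: 24.55
ee_pos: [0.5509, 0.0465, 0.1837]
eef_rot: [3.141, 0.0, 1.562]
force: [0.4, 0.6, 2.4]
opening: 0.0003
```

>>> {"op": "drive_tool", "data": {
  "targets": [
    [0,0,-0.1,0],
    [0,0,-0.1,0],
    [0,0,0,0]
  ]
}}

```text
t: 24.8
ee_pos: [0.5509, 0.0465, 0.1796]
eef_rot: [3.141, 0.0, 1.562]
force: [-0.8, 0.7, 2.9]
opening: -0.0001
```

>>> {"op": "drive_tool", "data": {
  "targets": [
    [0,0,-0.1,0],
    [0,0,-0.1,0],
    [0,0,0,0]
  ]
}}

```text
t: 25.05
ee_pos: [0.5509, 0.0465, 0.1755]
eef_rot: [3.141, -0.0, 1.562]
force: [0.1, -0.0, 4.3]
opening: 0.0002
```

Run:
```python
from h import *
st,im=wristshot("w19",.03)
cv2.imwrite("pics/s19.png",big(viewer.snapshot("scene")[:,:,::-1],(265,205),35,8))
```

```text
{'t': 25.05, 'ee_pos': [0.5509, 0.0465, 0.1755], 'eef_rot': [3.1412, -0.0, 1.5618], 'force': [0.1311, -0.0094, 4.2735], 'opening': 0.0002}
```

View pics/w19.png

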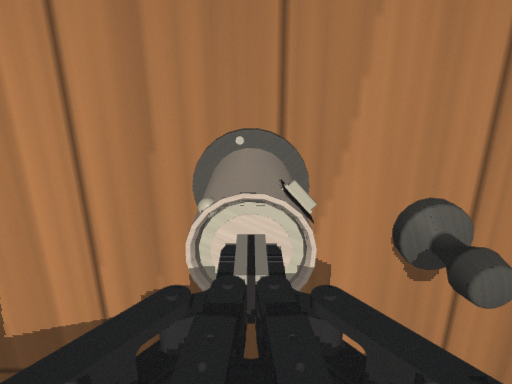

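>>> {"op": "drive_tool", "data": {
  "targets": [
    [0,0,-0.1,0],
    [0,0,-0.05,0],
    [0,0,0,0]
  ]
}}

```text
t: 25.4
ee_pos: [0.5509, 0.0465, 0.1726]
eef_rot: [3.141, -0.0, 1.562]
force: [-0.2, 0.3, 3.2]
opening: 0.0
```

>>> {"op": "drive_tool", "data": {
  "targets": [
    [0,0,-0.1,0],
    [0,0,-0.05,0],
    [0,0,0,0]
  ]
}}

```text
t: 25.65
ee_pos: [0.5509, 0.0464, 0.1696]
eef_rot: [3.141, 0.0, 1.562]
force: [0.5, -0.2, 3.9]
opening: 0.0
```

>>> {"op": "drive_tool", "data": {
  "targets": [
    [0,0,-0.1,0],
    [0,0,-0.05,0],
    [0,0,0,0]
  ]
}}

```text
t: 25.9
ee_pos: [0.5509, 0.0465, 0.1666]
eef_rot: [3.141, 0.0, 1.562]
force: [0.7, -0.0, 4.0]
opening: -0.0
```

>>> {"op": "drive_tool", "data": {
  "targets": [
    [0,0,-0.05,0],
    [0,0,-0.05,0],
    [0,0,0,0]
  ]
}}

```text
t: 26.15
ee_pos: [0.5509, 0.0465, 0.1646]
eef_rot: [3.141, 0.0, 1.562]
force: [0.2, -0.1, 3.7]
opening: 0.0002
```

>>> {"op": "drive_tool", "data": {
  "targets": [
    [0,0,-0.05,0],
    [0,0,-0.05,0],
    [0,0,0,0]
  ]
}}

```text
t: 26.4
ee_pos: [0.5509, 0.0465, 0.1627]
eef_rot: [3.141, 0.0, 1.562]
force: [-0.2, -0.7, 5.2]
opening: 0.0
```

>>> {"op": "drive_tool", "data": {
  "targets": [
    [0,0,-0.05,0],
    [0,0,0,0],
    [0,0,0,0]
  ]
}}

```text
t: 26.65
ee_pos: [0.5509, 0.0465, 0.1617]
eef_rot: [3.141, 0.0, 1.562]
force: [-0.6, -0.4, 5.5]
opening: -0.0
```

>>> {"op": "drive_tool", "data": {
  "targets": [
    [0,0,-0.02,0],
    [0,0,0,0]
  ]
}}

```text
t: 26.82
ee_pos: [0.551, 0.0465, 0.1614]
eef_rot: [3.141, 0.0, 1.562]
force: [-0.6, 0.1, 5.5]
opening: -0.0001
```

>>> {"op": "drive_tool", "data": {
  "targets": [
    [0,0,-0.02,0],
    [0,0,0,0]
  ]
}}

```text
t: 26.98
ee_pos: [0.551, 0.0465, 0.161]
eef_rot: [3.141, 0.0, 1.562]
force: [-0.9, 0.1, 6.0]
opening: 0.0002
```

>>> {"op": "drive_tool", "data": {
  "targets": [
    [0,0,-0.02,0],
    [0,0,0,0],
    [0,0,0,0]
  ]
}}

```text
t: 27.23
ee_pos: [0.551, 0.0465, 0.1606]
eef_rot: [3.141, 0.0, 1.562]
force: [0.5, -0.4, 6.4]
opening: -0.0001
```

>>> {"op": "drive_tool", "data": {
  "targets": [
    [0,0,-0.02,0],
    [0,0,0,0],
    [0,0,0,0]
  ]
}}

```text
t: 27.48
ee_pos: [0.5509, 0.0465, 0.1602]
eef_rot: [3.141, 0.0, 1.562]
force: [0.2, 0.3, 4.6]
opening: -0.0002
```

>>> {"op": "drive_tool", "data": {
  "targets": [
    [0,0,-0.01,0],
    [0,0,0,0],
    [0,0,0,0]
  ]
}}

```text
t: 27.73
ee_pos: [0.5507, 0.0465, 0.1595]
eef_rot: [-3.141, -0.0, 1.562]
force: [0.5, -0.3, 1.9]
opening: -0.0
```

>>> {"op": "drive_tool", "data": {
  "targets": [
    [0,0,-0.01,0],
    [0,0,0,0],
    [0,0,0,0]
  ]
}}

```text
t: 27.98
ee_pos: [0.5507, 0.0465, 0.1595]
eef_rot: [-3.141, 0.0, 1.562]
force: [-1.7, -0.1, 2.6]
opening: 0.0
```

Run:
```python
from h import *
st,im=wristshot("w20",.03)
s=big(viewer.snapshot("scene")[:,:,::-1],(265,205),35,8)[220:340,250:410]
a=cv2.imread("pics/s11.png")[220:340,250:410]
c=cv2.imread("pics/w12.png")[180:320,170:340];d=im[180:320,170:340]
f=lambda x:cv2.resize(x,(400,290),interpolation=cv2.INTER_CUBIC)
cv2.imwrite("pics/cmp20.png",np.vstack([np.hstack([f(a),f(s)]),np.hstack([f(c),f(d)])]))
```

```text
{'t': 27.9833, 'ee_pos': [0.5507, 0.0465, 0.1595], 'eef_rot': [-3.1414, 0.0, 1.5618], 'force': [-1.7409, -0.0764, 2.6392], 'opening': 0.0}
```

View pics/cmp20.png

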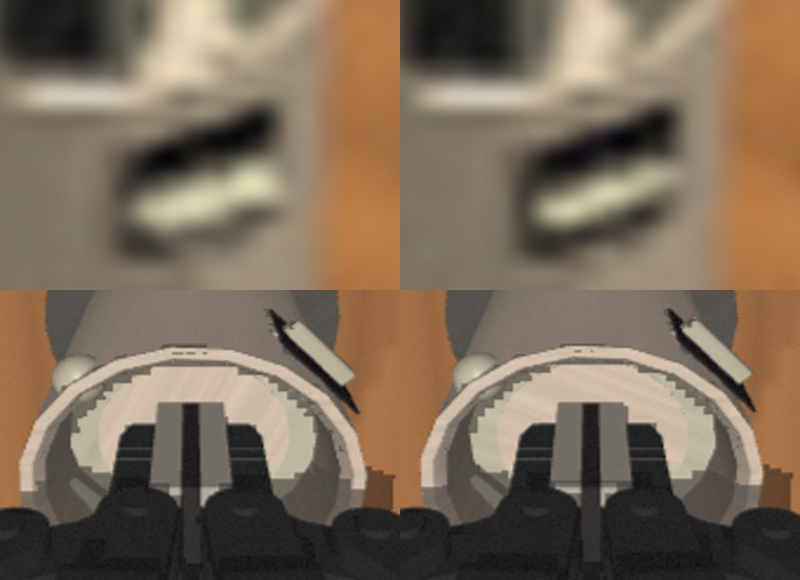

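Both lips are in, matching the picture from when tin A snapped. I'll lift off straight up.

>>> {"op": "drive_tool", "data": {
  "targets": [
    [0,0,0.05,0],
    [0,0,0.1,0],
    [0,0,0.5,0],
    [0,0,1,0],
    [0,0,1,0],
    [0,-0.8,1,0],
    [0,-0.9,0.6,0],
    [0,-0.9,0,0]
  ]
}}

```text
t: 28.75
ee_pos: [0.5515, -0.006, 0.2481]
eef_rot: [3.136, 0.001, 1.563]
force: [0.6, 1.0, 1.0]
opening: -0.0001
```

>>> {"op": "drive_tool", "data": {
  "targets": [
    [0,-0.9,0,0],
    [0,-0.6,0,0],
    [0,0,0,0],
    [0,0,0,0],
    [0,0,0,0],
    [0,0,0,0],
    [0,0,0,0],
    [0,0,0,0]
  ]
}}

```text
t: 29.42
ee_pos: [0.5508, -0.0349, 0.2445]
eef_rot: [-3.141, -0.0, 1.563]
force: [0.6, -0.3, 0.1]
opening: -0.0003
```

Run:
```python
from h import *
st,im=wristshot("w21",.03)
cv2.imwrite("pics/scene21.png",viewer.snapshot("scene")[:,:,::-1])
```

```text
{'t': 29.4167, 'ee_pos': [0.5508, -0.0349, 0.2445], 'eef_rot': [-3.1415, -0.0001, 1.5626], 'force': [0.6234, -0.2703, 0.101], 'opening': -0.0003}
```

View pics/w21.png

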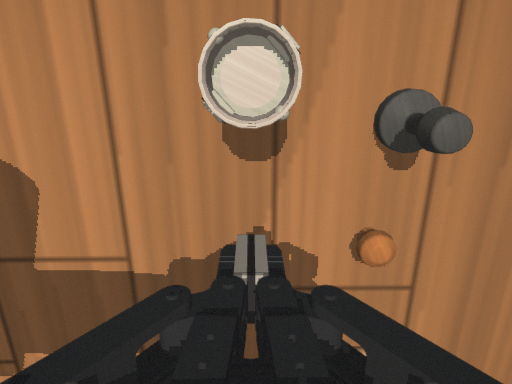

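View pics/scene21.png

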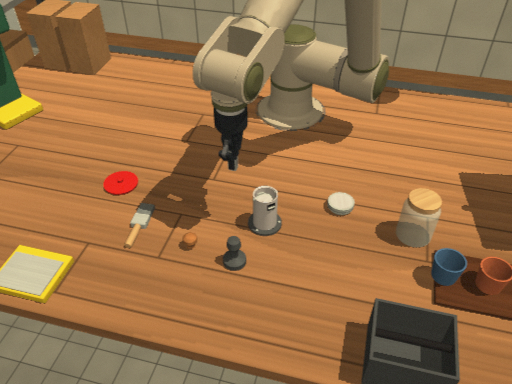

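The second tin sits below the rim, held by the lips around pixel (250,75). Everything else is where it was, and the gripper is clear.

```bash
python3 -c "
from cell import finish_job
print(finish_job())"
```

```text
the job is handed in; nothing more can be done
None
```

I loaded both narrow tins into the dispenser, one after the other, and handed the job in at about 29.5 s of the 72 s allowed. Each tin was set foot down in the mouth, released, then pressed with the closed fingertips in small steps until the lips snapped over its lid.

**Snap:** both tins snapped in at nearly the same height, with the tool at z of about 0.160 m. The force dropped both times: 5.1 to 1.4 N on the first tin and 6.4 to 1.9 N on the second. The pictures showed the lips moved in over each lid.

**Force:** the highest force I read while pressing was about 6.4 N, against the 25 N that dents the tins. Readings came only at the end of each move. I pressed the second tin in steps of 0.2 to 0.4 mm near the snap point and stopped as soon as the force dropped.

**Last pictures:** the second tin stayed below the rim under the lips after the gripper backed away. In the scene picture the other objects looked unmoved, and the gripper was touching nothing.

**Differed from the plan:** after release, the first tin sat lower in the mouth than its ready height, probably because it had slipped past the ball catches. It still pressed in normally, and the second tin sat where it should.

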